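Feel along the weld between two tubes and mark where it stops

ROBOT

A 6-joint arm with a two-finger parallel gripper is mounted at the origin on the work surface. World frame = base frame: x ahead of the robot, y to its left, z up, the work surface at z = 0. Lengths are in m, angles in rad, forces in N, time in s.
With the tool pointing down it reaches from about 0.375 to 0.925 m from the base axis. Payload 5.7 kg.
Tool frame: the origin (TCP) lies between the finger pads; the fingertips stand 22 mm ahead of it and the grasp point (between the pads) lies 3 mm ahead of it; y points along the fingers, x is the direction in which the jaws open and shut, and the axes are right-handed (so a half turn about y gives the same grasp; the last joint's range is limited). The gripper opens to 88 mm and grips with 3 to 60 N. Pads are 20 mm wide; open, the fingers measure 115 mm over their backs; the gripper's body (75 mm by 178 mm) begins 61 mm behind the grasp point.
Start: joints at [-1.324, 0.359, 1.51, -0, 1.272, -0.115], TCP at [0.212, -0.561, 0.245] pointing down, gripper open.
Joint ranges: [-2.97, 2.97], [-1.01, 2.36], [0.21, 2.38], [-0.96, 4.11], [0.2, 2.71], [-2.98, 2.98]. Speed limits (rad/s): [2.39, 2.39, 3.14, 3.14, 3.14, 3.14].

INTERFACE

Orientations are given as a unit quaternion [w, x, y, z].
In Python, from plant import arm, imaging, order gives the robot as it stands. The module is installed in compiled form; this text tells all that it offers.
- The arm moves only by the tool arm_command, never from a script. Its argument "motion" is a list of rows, each an object with "gripper": the opening in per cent of the stroke, from 0 (shut) to 100 (fully open); "offset": the shift along the tool's x, y, z in mm, a list of three; "rot": the turn, a rotation vector about the tool's x, y, z in degrees, a list of three. In form: [{"gripper": gripper, "offset": [dx, dy, dz], "rot": [rx, ry, rz]}, ...]. A call has 1 to 20 rows; each row is the pose to reach, as a shift and turn from the pose commanded when the call began, along the tool's axes at that moment; what a row does not reach only later rows make up. A row lasts 1/10 s, in which the tool goes at most 50 mm and 8.59 degrees, less where a joint would pass 70% of its speed; a pose out of reach is approached as far as the arm can. A call with a gripper value outside its range is refused whole. The fingers move at their own pace and stop on an object; the grip force is fixed at half the most. Time passes only in rows, so rows that repeat a pose let the fingers close. It gives the time, the measured TCP pose, the force and the opening at its end, in the units of the state.
- arm.read_state(): the state, without advancing time (a new reading comes with each control period).
- imaging.get_image(name): name is "scene" or "side" or "wrist"; returns the picture (400x640x3 uint8, red, green, blue); there is no depth.
- imaging.camera_info(name): a dict with "camera_matrix" (3x3 intrinsics, pixels), "cam_to_world" (4x4, takes a point from camera to world coordinates); the wrist camera has in their place "hand_eye" (4x4, takes a point from camera to tool coordinates, whose origin is the TCP and whose axes are the tool frame's). Camera axes: x right, y down, z forward; pixel columns grow to the right and rows downward; lengths in m; the calibration is good to about 2 mm. A picture is of the moment at which its call begins: read the wrist's pose just before it. camera_info takes no time and is no camera call.
- order.hand_in(): hands the job in, once; it reports no verdict.
The state is a dict: "time_s": time; "joint_pos": joint angles; "joint_velocities": joint speeds; "joint_efforts": joint torques, N m; "position": TCP position; "tool_rot": TCP orientation; "wrist_force": force on the tool from outside, world axes, zero at the start; "torque": the same for the moment, N m; "finger_gap": finger opening in m.
Only numpy, scipy, OpenCV 4.12 (cv2) and the standard library are available. Lean on these libraries where they do the work, as an engineer would, in place of code of your own. Each camera call takes 0.05 s, during which the arm holds its last target. There are 200 camera calls.

TASK

Check the weld that joins the two square tubes on the welding table: with the gripper closed, rest the fingertips on the raised bead at the flush end of the pair (where both tubes end level) and run them lightly along its whole length to the stepped end (where one tube runs on past the other), in one pass and without lifting off. Do not shift or pick up the tubes, and leave the things around them where they lie. Finish holding: keep the fingertips resting lightly on the last bit of the bead at the stepped end, to show the welder where to carry on.

Things in the scene. Friction and masses are not known exactly. Their poses are not given: they have to be found in the camera images.
- tubes: Loose work, about 1.6 kg: two dark steel square tubes, 40 x 40 mm, side by side, touching, welded along the groove on top. Pressing hard while sliding drags it. Origin: on the table under the bead's middle; z up, x along the tubes, tops at z = 40 mm. Both begin at x = -120 mm (flush end); the one at y = +20 mm ends at x = 120, the one at y = -20 mm at x = 180 (stepped end).
- bead: The weld bead, a rigid part of the tubes: a straight, rippled, round-backed light metal ridge 12 mm wide along the middle of the pair's top, from x = -105 to +105 mm in the tubes' frame (same frame); brushed smooth (friction about 0.3). Its crest stands 3 mm above the tubes' tops, 43 mm above the table.
- bead_start (a point): Crest of the bead at its beginning (flush end), 43 mm above the table. The bead's very end is rounded off over 6 mm.
- bead_end (a point): Crest of the bead at its finish (stepped end), 43 mm above the table, 210 mm from bead_start.
- magnet: Bystander: red right-angle welding magnet lying flat, 84 x 84 mm, 16 mm high, loose. Origin: centre of its underside.
- offcut: Bystander: short open offcut of the same square tube, 40 x 40 mm and 60 mm long, lying on the table, loose. Origin: centre of its underside, x along its length.
- brush: Bystander: wire brush with a wooden back 200 mm long, lying on its side, 26 mm high, loose. Origin: underside of the wooden back at mid-length, x along it (the bristles towards +x, +y).
- bolt: Bystander: dark steel positioning bolt standing on its 40 mm head, shank 28 mm thick, 62 mm tall, loose. Origin: centre of its underside.

How it is judged:
By the outcome, as a careful person would: the job done as asked, in the order asked, and still so for the second after the job is handed in, while the arm keeps its last pose, push and grip.
It also fails if it takes over 61 s, if anything falls off the work surface, if the arm or the gripper's body presses on something with over 40 N, if the wrist force passes 120 N, or if a joint passes its speed limit or range.

## Working session

There is one attempt and no reset: what is moved stays moved. The work goes in short steps, Python scripts to look and compute and a tool call to move; the robot and the scene stay as the last step left them, time stands still between calls to the robot, and variables do not carry over. Pictures are saved under pics/ and viewed, about 8 in all and at most 12, crops included, and the job is handed in when it is done.

Besides the shell and the picture viewer there is one more tool, called after "Emit:" by a JSON object that holds its "method" and its "body". arm_command: Moves the arm, as the interface text tells. Its arguments: {"type":"object","properties":{"motion":{"type":"array","items":{"type":"object","properties":{"gripper":{"type":"number"},"offset":{"type":"array","items":{"type":"number"}},"rot":{"type":"array","items":{"type":"number"}}}}}},"required":["motion"]}

```bash
mkdir -p pics
python3 - <<'E'
from plant import arm, imaging
import cv2, json
print(arm.read_state())
for n in ("scene","side"):
    cv2.imwrite(f"pics/{n}0.png", imaging.get_image(n)[:,:,::-1])
for n in ("scene","side","wrist"): print(n, imaging.camera_info(n))
E
```

```text
{'time_s': 0.0, 'joint_pos': array([-1.32409543e+00,  3.59474201e-01,  1.51141694e+00, -1.53228651e-05,
        1.27253874e+00, -1.15090606e-01]), 'joint_velocities': array([ 1.26017808e-03, -7.84711503e-05,  2.13296028e-03, -5.25297201e-04,
       -1.97633794e-04,  2.22997942e-03]), 'joint_efforts': array([ 1.01247737e-03, -5.15360069e+01, -2.70729768e+01,  6.76679634e-02,
        3.51206807e-02, -9.55160090e-05]), 'position': array([ 0.21220133, -0.5605178 ,  0.24383382]), 'tool_rot': array([ 0.58222173, -0.5813733 ,  0.40237652, -0.40139267]), 'wrist_force': array([ 0.53118109, -0.97597076, -0.16836189]), 'torque': array([-0.00589842,  0.01876022, -0.02574684]), 'finger_gap': 0.08774540356588753}
scene {'camera_matrix': array([[494.39475087,   0.        , 316.60139659],
       [  0.        , 494.39475087, 197.08581607],
       [  0.        ,   0.        ,   1.        ]]), 'cam_to_world': array([[-7.12947239e-04,  5.15005412e-01, -8.57186629e-01,
         1.34977834e+00],
       [ 9.99955715e-01, -7.67667395e-03, -5.44390700e-03,
         2.35390871e-02],
       [-9.38398383e-03, -
[... 418 characters left out ...]
2 ,  0.47821419, -0.77671148,  0.6873604 ],
       [ 0.01873914, -0.84694687, -0.5313472 ,  0.55197337],
       [ 0.        ,  0.        ,  0.        ,  1.        ]])}
wrist {'camera_matrix': array([[338.87515211,   0.        , 323.75046421],
       [  0.        , 338.87515211, 202.74292328],
       [  0.        ,   0.        ,   1.        ]]), 'hand_eye': array([[ 9.99999985e-01, -2.77823005e-05,  1.71346178e-04,
         1.45874314e-03],
       [-1.72400843e-04, -2.74010187e-01,  9.61726774e-01,
        -1.40724873e-01],
       [ 2.02316160e-05, -9.61726789e-01, -2.74010188e-01,
         7.58469809e-02],
       [ 0.00000000e+00,  0.00000000e+00,  0.00000000e+00,
         1.00000000e+00]])}
```

View pics/scene0.png

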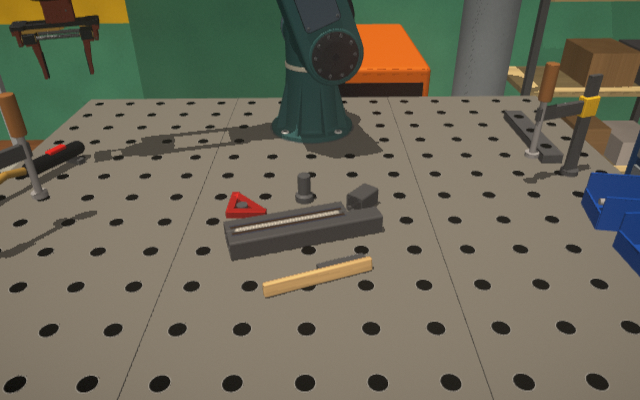

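View pics/side0.png

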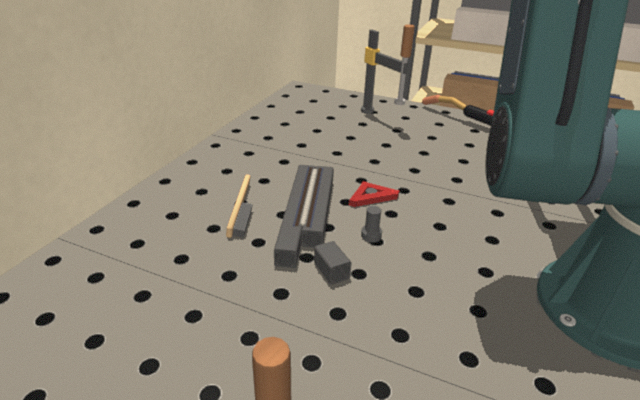

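The scene view shows the bead from about (233,230) at the flush end to (345,208) at the stepped end. The bolt (304,187), magnet (244,206) and offcut (362,196) lie on the robot's side, the brush in front. Next I measure the bead in both views.

```bash
cat > h.py <<'E'
import numpy as np, cv2
from plant import arm, imaging
from scipy.spatial.transform import Rotation as R
def pose(s):
    T=np.eye(4); T[:3,:3]=R.from_quat(s["tool_rot"],scalar_first=True).as_matrix(); T[:3,3]=s["position"]; return T
def cast(n,px,z,T=None):
    i=imaging.camera_info(n); C=i["cam_to_world"] if T is None else T@i["hand_eye"]
    px=np.atleast_2d(np.array(px,float))
    d=(C[:3,:3]@np.linalg.inv(i["camera_matrix"])@np.c_[px,np.ones(len(px))].T).T
    return C[:3,3]+d*((z-C[2,3])/d[:,2])[:,None]
def ends(im,roi,n,z=.043,T=None,thr=120):
    x0,y0,x1,y1=roi; g=cv2.cvtColor(im,cv2.COLOR_RGB2GRAY)[y0:y1,x0:x1]
    m=(g>thr).astype(np.uint8); k,l,st,_=cv2.connectedComponentsWithStats(m)
    return k,l,st,g
E
python3 - <<'E'
from h import *
for n,box in (("scene",(215,185,400,265)),("side",(270,155,345,280))):
    im=cv2.imread(f"pics/{n}0.png"); x0,y0,x1,y1=box
    cv2.imwrite(f"pics/{n}c.png",cv2.resize(im[y0:y1,x0:x1],None,fx=4,fy=4,interpolation=cv2.INTER_CUBIC))
a=cv2.imread("pics/scenec.png"); b=cv2.imread("pics/sidec.png")
h=max(a.shape[0],b.shape[0]); 
cv2.imwrite("pics/both.png",cv2.resize(np.hstack([cv2.copyMakeBorder(q,0,h-q.shape[0],0,0,0) for q in(a,b)]),None,fx=.76,fy=.76))
print("scene",cast("scene",[(233,230),(345,208)],.043)); print("side",cast("side",[(316,169),(303,226)],.043))
print("others: bolt, offcut, magnet", cast("scene",[(304,198)],.0),cast("scene",[(362,207)],0),cast("scene",[(245,212)],0.008))
print(pose(arm.read_state()).round(3))
E
```

```text
scene [[ 0.5912118  -0.13784555  0.043     ]
 [ 0.51737965  0.07453965  0.043     ]]
side [[ 0.58284855 -0.13008522  0.043     ]
 [ 0.51990331  0.07096378  0.043     ]]
others: bolt, offcut, magnet [[ 0.40631695 -0.01055965  0.        ]] [[0.44580157 0.11557224 0.        ]] [[ 0.47475643 -0.13294265  0.008     ]]
[[ 0.354 -0.     0.935  0.212]
 [-0.935  0.002  0.354 -0.561]
 [-0.002 -1.     0.     0.244]
 [ 0.     0.     0.     1.   ]]
```

View pics/both.png

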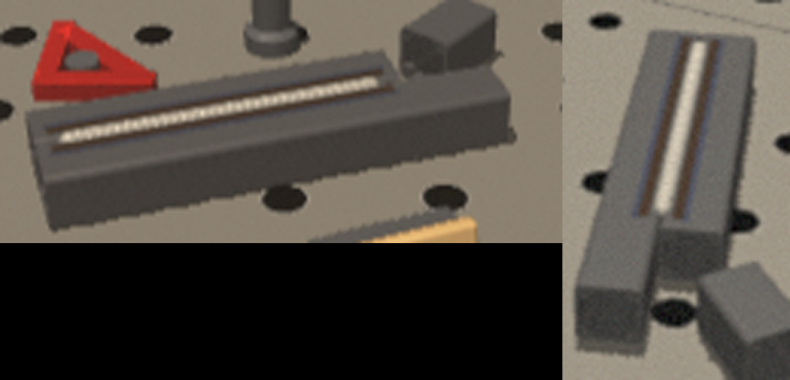

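Both crops show the whole bead clearly. I segment its bright pixels in both views and find the end points, then move above it for a wrist view.

```bash
cat >> h.py <<'E'
def bead_px(im,box,thr):
    x0,y0,x1,y1=box; g=cv2.cvtColor(im,cv2.COLOR_RGB2GRAY)[y0:y1,x0:x1]
    k,l,st,_=cv2.connectedComponentsWithStats((g>thr).astype(np.uint8))
    j=1+np.argmax(st[1:,4]); ys,xs=np.nonzero(l==j); return np.c_[xs+x0,ys+y0].astype(float)
def bead_ends(n,im,box,thr,T=None):
    P=cast(n,bead_px(im,box,thr),.042,T)[:,:2]; c=P.mean(0); d=np.linalg.svd(P-c)[2][0]; d*=np.sign(d[1])
    t=(P-c)@d; w=(P-c)@np.array([-d[1],d[0]]); return c+d*t.min(),c+d*t.max(),np.ptp(t),np.degrees(np.arctan2(d[1],d[0])),w.std()*3.46
E
python3 - <<'E'
from h import *
for n,box in (("scene",(230,200,355,238)),("side",(292,164,325,228))):
    im=cv2.imread(f"pics/{n}0.png")[:,:,::-1].copy()
    for thr in (115,135): print(n,thr,len(bead_px(im,box,thr)),*bead_ends(n,im,box,thr))
T=pose(arm.read_state()); d=np.array([.552,-.031,.2])-T[:3,3]; print("offset mm",1000*T[:3,:3].T@d)
E
```

```text
scene 115 597 [ 0.50481    -0.11339002] [0.49334823 0.07661887] 0.19035427037155994 93.45202841083513 0.04140671359314741
scene 135 315 [ 0.58992614 -0.13493753] [0.52809162 0.06072467] 0.20520040122659633 107.53793755635044 0.010204858408812271
side 115 339 [ 0.58748023 -0.13473604] [0.52380468 0.06791963] 0.21242386611160458 107.44301112327925 0.011847931780363112
side 135 283 [ 0.58625866 -0.13083405] [0.52466192 0.06501476] 0.20530688190366436 107.45897290669775 0.01012164967118607
offset mm [-374.99817417   44.60883605  505.22285294]
```

Emit:
{"method": "arm_command", "body": {"motion": [{"gripper": 0,"offset": [-188,22,252],"rot": [0,1.6,0]},{"gripper": 0,"offset": [-188,22,252],"rot": [0,1.6,0]},{"gripper": 0,"offset": [-188,22,252],"rot": [0,1.6,0]},{"gripper": 0,"offset": [-188,22,252],"rot": [0,1.6,0]},{"gripper": 0,"offset": [-188,22,252],"rot": [0,1.6,0]},{"gripper": 0,"offset": [-375,45,505],"rot": [0,3.2,0]},{"gripper": 0,"offset": [-375,45,505],"rot": [0,3.2,0]},{"gripper": 0,"offset": [-375,45,505],"rot": [0,3.2,0]},{"gripper": 0,"offset": [-375,45,505],"rot": [0,3.2,0]},{"gripper": 0,"offset": [-375,45,505],"rot": [0,3.2,0]},{"gripper": 0,"offset": [-375,45,505],"rot": [0,3.2,0]},{"gripper": 0,"offset": [-375,45,505],"rot": [0,3.2,0]},{"gripper": 0,"offset": [-375,45,505],"rot": [0,3.2,0]},{"gripper": 0,"offset": [-375,45,505],"rot": [0,3.2,0]},{"gripper": 0,"offset": [-375,45,505],"rot": [0,3.2,0]},{"gripper": 0,"offset": [-375,45,505],"rot": [0,3.2,0]},{"gripper": 0,"offset": [-375,45,505],"rot": [0,3.2,0]},{"gripper": 0,"offset": [-375,45,505],"rot": [0,3.2,0]},{"gripper": 0,"offset": [-375,45,505],"rot": [0,3.2,0]},{"gripper": 0,"offset": [-375,45,505],"rot": [0,3.2,0]}]}}

```text
time_s: 2.1
position: [0.5518, -0.0321, 0.1998]
tool_rot: [0.57, -0.57, 0.418, -0.418]
wrist_force: [-0.2, 0.4, 0.3]
finger_gap: 0.0003
```

Run:
```python
from h import *
s=arm.read_state(); T=pose(s); im=imaging.get_image("wrist"); cv2.imwrite("pics/w1.png",im[:,:,::-1])
print(s["time_s"],s["joint_pos"].round(2),s["finger_gap"],s["wrist_force"].round(2)); print(T.round(4))
i=imaging.camera_info("wrist"); C=np.linalg.inv(T@i["hand_eye"])
for p in ((.588,-.133,.043),(.526,.064,.043),tuple((T@[0,.022,0,1])[:3])):
    q=i["camera_matrix"]@(C@[*p,1])[:3]; print(q[:2]/q[2])
```

```text
2.1 [-0.18  0.34  1.67  0.    1.14  1.08] 0.0003366716118034507 [-0.16  0.41  0.27]
[[ 3.004e-01  1.000e-04  9.538e-01  5.518e-01]
 [-9.538e-01  1.000e-04  3.004e-01 -3.210e-02]
 [-1.000e-04 -1.000e+00  1.000e-04  1.998e-01]
 [ 0.000e+00  0.000e+00  0.000e+00  1.000e+00]]
[440.85143788 188.82702284]
[211.94944041 188.78489291]
[320.98947677 257.09351794]
```

View pics/w1.png

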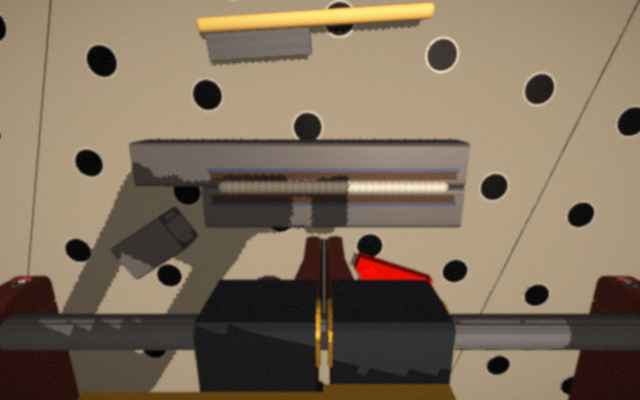

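The wrist view shows the bead from (448,187) at the start to (219,187) at the end, parallel to tool x. The closed fingertips are at about (325,240).

Run:
```python
from h import *
T=pose(arm.read_state())
P=cast("wrist",[(450,187.3),(218,187)],.042,T); print(P,np.linalg.norm(P[0]-P[1]),np.degrees(np.arctan2(*(P[1]-P[0])[[1,0]])))
for n,p in (("scene",[(236,230),(340,211)]),("side",[(315.5,167.5),(303.5,225)])): print(n,cast(n,p,.042))
ims=imaging.get_image("wrist"); g=cv2.cvtColor(ims,cv2.COLOR_RGB2GRAY)
print(g[187,440:465],g[187,205:232], g[175:200,400],g[175:200,280])
for p in P: print((T[:3,:3].T@(p-T[:3,3])*1000).round(1))
```

```text
[[ 0.59177274 -0.14063423  0.042     ]
 [ 0.52898572  0.05948741  0.042     ]] 0.2097400284449646 107.41895147936785
scene [[ 0.58984133 -0.13253198  0.042     ]
 [ 0.52674892  0.06423097  0.042     ]]
side [[ 0.58723081 -0.13731825  0.042     ]
 [ 0.52093332  0.06660746  0.042     ]]
[233 232 232 230 225 214 202 175 127  85  72  67  69  67  67  68  69  67
  70  69  73  70  77  92 127] [ 44  44  43  47  43  45  46  40  43  39  44  46  49  67  92 106 114 113
 116 115 119 116 121 124 129 125 123] [ 89  90  90  90 100 121 146 167 188 206 222 234 236 229 216 199 185 159
 134 110  91  83  79  79  77] [ 40  31  27  31  35  49  75  96 114 116 123 125 123 117 114 104  97  85
  63  51  39  35  32  36  28]
[115.6 157.8   5.4]
[-94.1 157.8   5.7]
```

Emit:
{"method": "arm_command", "body": {"motion": [{"gripper": 0,"offset": [40,30,2],"rot": [0,0,0]},{"gripper": 0,"offset": [80,60,4],"rot": [0,0,0]},{"gripper": 0,"offset": [113,95,5.5],"rot": [0,0,0]},{"gripper": 0,"offset": [113,125,5.5],"rot": [0,0,0]},{"gripper": 0,"offset": [113,125,5.5],"rot": [0,0,0]},{"gripper": 0,"offset": [113,125,5.5],"rot": [0,0,0]},{"gripper": 0,"offset": [113,125,5.5],"rot": [0,0,0]},{"gripper": 0,"offset": [113,125,5.5],"rot": [0,0,0]}]}}

```text
time_s: 3.0
position: [0.5923, -0.1374, 0.0766]
tool_rot: [0.571, -0.57, 0.417, -0.419]
wrist_force: [0.4, -0.2, -0.2]
finger_gap: -0.0
```

Run:
```python
from h import *
s=arm.read_state(); im=imaging.get_image("wrist"); sc=imaging.get_image("scene"); sd=imaging.get_image("side")
print(pose(s).round(4),s["wrist_force"])
f=lambda a,b,k:cv2.resize(a[b[1]:b[3],b[0]:b[2]],None,fx=k,fy=k,interpolation=cv2.INTER_CUBIC)
a=f(im,(220,170,420,320),4); b=f(sc,(205,150,305,250),4); c=f(sd,(270,110,370,210),4)
for n,q in zip("abc",(a,b,c)): cv2.imwrite(f"pics/low_{n}.png",q[:,:,::-1])
cv2.imwrite("pics/low_bc.png",np.hstack([b,c])[:,:,::-1])
```

```text
[[ 3.021e-01  2.900e-03  9.533e-01  5.923e-01]
 [-9.533e-01 -9.000e-04  3.022e-01 -1.374e-01]
 [ 1.700e-03 -1.000e+00  2.500e-03  7.660e-02]
 [ 0.000e+00  0.000e+00  0.000e+00  1.000e+00]] [ 0.36201678 -0.21262381 -0.20230652]
```

View pics/low_a.png

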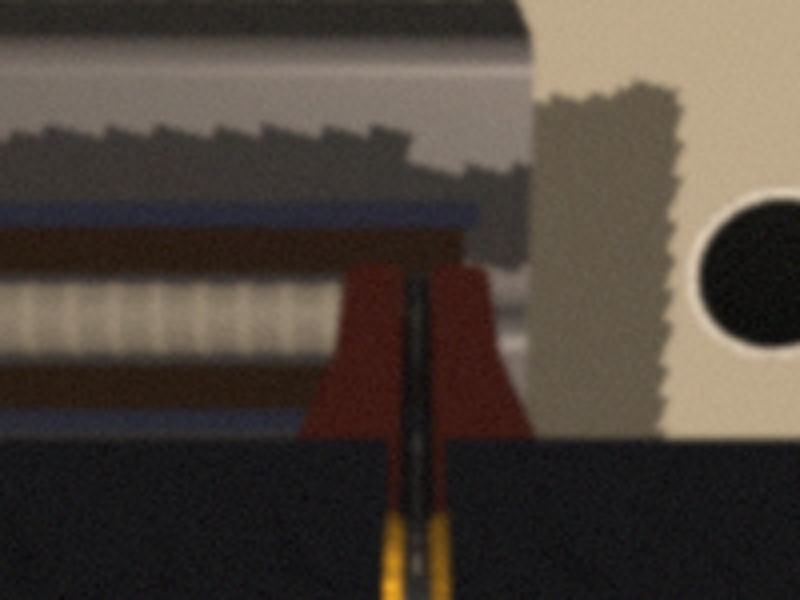

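View pics/low_bc.png

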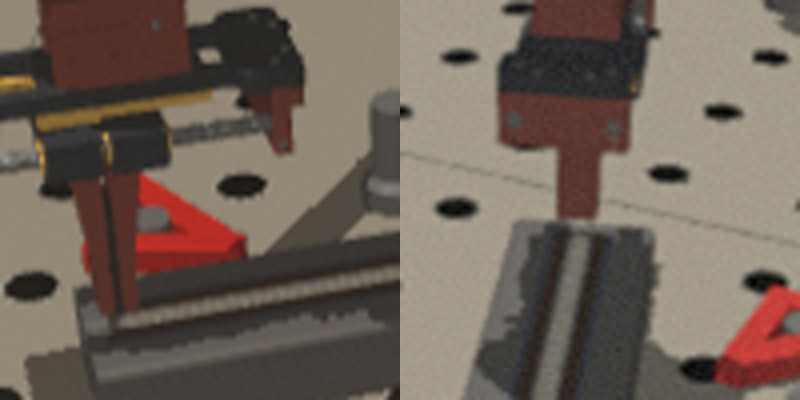

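The wrist crop shows the split between the fingers at column 416, the tips' front edge at row 265, the bead centre at row 318 and the tubes' flush end at column 533. I use these to check the hand-eye offsets.

Run:
```python
from h import *
s=arm.read_state(); T=pose(s); Ti=np.linalg.inv(T); zt=s["position"][2]-.022
def tool(px,z):
    return (1000*(Ti[:3,:3]@cast("wrist",[(px[0]/4+220,px[1]/4+170)],z,T)[0]+1000*0)+1000*Ti[:3,3]).round(2)
print("tips split",tool((416,265),zt),"left/right",tool((345,270),zt)[0],tool((490,270),zt)[0])
print("tube end (top)",tool((533,150),.040),tool((530,330),.040),"bead centre",tool((200,318),.043),"bead edges",tool((200,275),.040),tool((200,363),.040))
print("tube sides far",tool((200,40),.04), "haz end",tool((462,245),.04),tool((478,213),.04))
print("scene/side casts", cast("scene",[(117/4+205,312/4+150)],zt),cast("side",[((578-400)/4+270,218/4+110)],zt), T@[0,.022,0,1])
```

```text
tips split [ 1.57 22.02 11.66] left/right -7.55 11.09
tube end (top) [17.51 36.06 22.87] [17.72 36.01 -3.71] bead centre [-28.37  32.96  -0.52] bead edges [-28.6   35.97   4.66] [-29.18  35.95  -8.78]
tube sides far [-27.16  36.03  38.16] haz end [ 7.98 36.02  9.1 ] [10.14 36.03 13.8 ]
scene/side casts [[ 0.6006672  -0.13310679  0.05399611]] [[ 0.58627455 -0.12909128  0.05399611]] [ 0.59193122 -0.13753224  0.05399616  1.        ]
```

Corrected for the hand-eye offset (x +1.6, z +1.7 mm), the bead start is about 1 mm along +x and the bead line about 3 mm towards -z. I shift sideways and descend to just above the crest.

Emit:
{"method": "arm_command", "body": {"motion": [{"gripper": 0,"offset": [0,0,-3],"rot": [0,0,0]},{"gripper": 0,"offset": [0,4,-3],"rot": [0,0,0]},{"gripper": 0,"offset": [0,8,-3],"rot": [0,0,0]},{"gripper": 0,"offset": [0,8,-3],"rot": [0,0,0]},{"gripper": 0,"offset": [0,8,-3],"rot": [0,0,0]},{"gripper": 0,"offset": [0,8,-3],"rot": [0,0,0]},{"gripper": 0,"offset": [0,8,-3],"rot": [0,0,0]},{"gripper": 0,"offset": [0,8,-3],"rot": [0,0,0]}]}}

```text
time_s: 3.95
position: [0.5884, -0.1387, 0.0667]
tool_rot: [0.57, -0.57, 0.418, -0.418]
wrist_force: [-0.0, -0.5, 0.1]
finger_gap: 0.0006
```

Run:
```python
from h import *
s=arm.read_state(); print(pose(s).round(4),s["wrist_force"].round(2),s["time_s"])
im=imaging.get_image("wrist"); sd=imaging.get_image("side")
f=lambda a,b,k:cv2.resize(a[b[1]:b[3],b[0]:b[2]],None,fx=k,fy=k,interpolation=cv2.INTER_CUBIC)
cv2.imwrite("pics/pre.png",np.hstack([f(im,(270,200,370,300),4),f(sd,(285,135,345,195),400/60)])[:,:,::-1])
```

```text
[[ 3.012e-01  1.000e-04  9.536e-01  5.884e-01]
 [-9.536e-01  1.000e-04  3.012e-01 -1.387e-01]
 [-0.000e+00 -1.000e+00  1.000e-04  6.670e-02]
 [ 0.000e+00  0.000e+00  0.000e+00  1.000e+00]] [-0.01 -0.48  0.1 ] 3.95
```

View pics/pre.png

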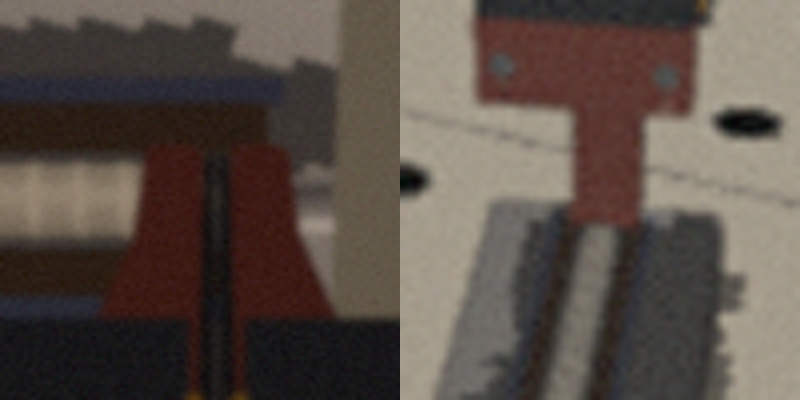

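The picture shows the tips (columns 145–295) just above the bead's start. In the side view the finger centre (607) is about 1 to 2 mm to the robot's side of the bead centre (601).

Run:
```python
from h import *
s=arm.read_state(); T=pose(s); Ti=np.linalg.inv(T); zt=s["position"][2]-.022
def tool(px,z): return (1000*(Ti[:3,:3]@cast("wrist",[(px[0]/4+270,px[1]/4+200)],z,T)[0]+Ti[:3,3])).round(2)
print("tip",tool((217,147),zt),"tube end",tool((337,120),.04),tool((335,240),.04),"edges",tool((60,157),.04),tool((60,245),.04))
```

```text
tip [ 1.7  22.   11.39] tube end [17.48 26.73 13.32] [17.64 26.73 -3.92] edges [-19.09  26.73   8.1 ] [-19.49  26.73  -4.65]
```

Emit:
{"method": "arm_command", "body": {"motion": [{"gripper": 0,"offset": [0,0.3,0.8],"rot": [0,0,0]},{"gripper": 0,"offset": [0,0.6,0.8],"rot": [0,0,0]},{"gripper": 0,"offset": [0,0.9,0.8],"rot": [0,0,0]},{"gripper": 0,"offset": [0,1.2,0.8],"rot": [0,0,0]},{"gripper": 0,"offset": [0,1.4,0.8],"rot": [0,0,0]},{"gripper": 0,"offset": [0,1.4,0.8],"rot": [0,0,0]},{"gripper": 0,"offset": [0,1.4,0.8],"rot": [0,0,0]}]}}

```text
time_s: 4.75
position: [0.5891, -0.1384, 0.0653]
tool_rot: [0.57, -0.57, 0.418, -0.418]
wrist_force: [-0.0, 0.2, 0.1]
finger_gap: 0.0002
```

Emit:
{"method": "arm_command", "body": {"motion": [{"gripper": 0,"offset": [0,0.1,0],"rot": [0,0,0]},{"gripper": 0,"offset": [0,0.2,0],"rot": [0,0,0]},{"gripper": 0,"offset": [0,0.3,0],"rot": [0,0,0]},{"gripper": 0,"offset": [0,0.3,0],"rot": [0,0,0]},{"gripper": 0,"offset": [0,0.3,0],"rot": [0,0,0]}]}}

```text
time_s: 5.25
position: [0.5891, -0.1384, 0.065]
tool_rot: [0.57, -0.57, 0.418, -0.418]
wrist_force: [-0.2, -0.1, 0.4]
finger_gap: 0.0002
```

Emit:
{"method": "arm_command", "body": {"motion": [{"gripper": 0,"offset": [0,0.1,0],"rot": [0,0,0]},{"gripper": 0,"offset": [0,0.2,0],"rot": [0,0,0]},{"gripper": 0,"offset": [0,0.2,0],"rot": [0,0,0]},{"gripper": 0,"offset": [0,0.2,0],"rot": [0,0,0]}]}}

```text
time_s: 5.65
position: [0.5891, -0.1384, 0.0648]
tool_rot: [0.57, -0.57, 0.418, -0.418]
wrist_force: [-0.2, -0.7, 0.7]
finger_gap: 0.0004
```

Emit:
{"method": "arm_command", "body": {"motion": [{"gripper": 0,"offset": [0,0.1,0],"rot": [0,0,0]},{"gripper": 0,"offset": [0,0.2,0],"rot": [0,0,0]},{"gripper": 0,"offset": [0,0.2,0],"rot": [0,0,0]},{"gripper": 0,"offset": [0,0.2,0],"rot": [0,0,0]}]}}

```text
time_s: 6.05
position: [0.5892, -0.1384, 0.0646]
tool_rot: [0.57, -0.57, 0.418, -0.418]
wrist_force: [-0.3, 0.0, 1.0]
finger_gap: 0.0004
```

Emit:
{"method": "arm_command", "body": {"motion": [{"gripper": 0,"offset": [0,0.1,0],"rot": [0,0,0]},{"gripper": 0,"offset": [0,0.2,0],"rot": [0,0,0]},{"gripper": 0,"offset": [0,0.3,0],"rot": [0,0,0]},{"gripper": 0,"offset": [0,0.3,0],"rot": [0,0,0]},{"gripper": 0,"offset": [0,0.3,0],"rot": [0,0,0]}]}}

```text
time_s: 6.55
position: [0.5892, -0.1384, 0.0643]
tool_rot: [0.57, -0.57, 0.418, -0.418]
wrist_force: [0.2, 0.5, 1.9]
finger_gap: 0.0003
```

Emit:
{"method": "arm_command", "body": {"motion": [{"gripper": 0,"offset": [0,0.2,0],"rot": [0,0,0]},{"gripper": 0,"offset": [0,0.4,0],"rot": [0,0,0]},{"gripper": 0,"offset": [0,0.5,0],"rot": [0,0,0]},{"gripper": 0,"offset": [0,0.5,0],"rot": [0,0,0]},{"gripper": 0,"offset": [0,0.5,0],"rot": [0,0,0]}]}}

```text
time_s: 7.05
position: [0.5892, -0.1384, 0.0639]
tool_rot: [0.57, -0.57, 0.418, -0.418]
wrist_force: [-0.1, 0.5, 3.3]
finger_gap: 0.0001
```

Contact is about 3.3 N, and soft (~3 N/mm). I begin the pass along -x, with a short first stretch.

Emit:
{"method": "arm_command", "body": {"motion": [{"gripper": 0,"offset": [-1,0,0],"rot": [0,0,0]},{"gripper": 0,"offset": [-3,0,0],"rot": [0,0,0]},{"gripper": 0,"offset": [-6,0,0],"rot": [0,0,0]},{"gripper": 0,"offset": [-9,0,0],"rot": [0,0,0]},{"gripper": 0,"offset": [-12,0,0],"rot": [0,0,0]},{"gripper": 0,"offset": [-15,0,0],"rot": [0,0,0]},{"gripper": 0,"offset": [-18,0,0],"rot": [0,0,0]},{"gripper": 0,"offset": [-21,0,0],"rot": [0,0,0]},{"gripper": 0,"offset": [-24,0,0],"rot": [0,0,0]},{"gripper": 0,"offset": [-27,0,0],"rot": [0,0,0]},{"gripper": 0,"offset": [-30,0,0],"rot": [0,0,0]}]}}

```text
time_s: 8.15
position: [0.582, -0.111, 0.0649]
tool_rot: [0.571, -0.57, 0.416, -0.42]
wrist_force: [1.6, -4.5, 6.8]
finger_gap: 0.0006
```

Run:
```python
from h import *
s=arm.read_state(); T=pose(s); im=imaging.get_image("wrist"); cv2.imwrite("pics/s1.png",im[:,:,::-1])
print(T.round(4),s["wrist_force"].round(2))
# flush tube end column in tool/world: brightness step right of bead along a row; bead rows left of fingers
g=cv2.cvtColor(im,cv2.COLOR_RGB2GRAY).astype(int)
print(g[225,340:400]); print(g[225:275,270])
```

```text
[[ 0.3015  0.0041  0.9535  0.582 ]
 [-0.9535 -0.0023  0.3015 -0.111 ]
 [ 0.0034 -1.      0.0032  0.0649]
 [ 0.      0.      0.      1.    ]] [ 1.59 -4.49  6.81]
[47 43 45 46 48 46 44 47 47 46 47 44 47 47 43 43 48 42 46 46 45 42 44 47
 45 46 44 49 46 44 45 44 44 48 48 46 45 46 44 42 43 43 43 44 45 46 46 44
 46 50 49 45 47 44 48 49 56 55 54 55]
[ 46  43  45  46  41  39  37  36  33  32  29  32  33  27  29  29  32  36
  46  54  66  86 104 113 116 121 122 127 133 133 127 126 124 121 119 110
 113 105  94  73  63  53  49  39  31  31  33  34  29  38]
```

Emit:
{"method": "arm_command", "body": {"motion": [{"gripper": 0,"offset": [-0.5,0,0],"rot": [0,0,0]},{"gripper": 0,"offset": [-0.5,0,0],"rot": [0,0,0]}]}}

```text
time_s: 8.4
position: [0.5818, -0.1102, 0.0649]
tool_rot: [0.571, -0.57, 0.416, -0.419]
wrist_force: [1.7, -2.6, 9.4]
finger_gap: 0.0004
```

Run:
```python
from h import *
s=arm.read_state(); print(pose(s).round(4),s["wrist_force"].round(2),s["joint_velocities"].round(4))
```

```text
[[ 0.3014  0.0038  0.9535  0.5818]
 [-0.9535 -0.0018  0.3014 -0.1102]
 [ 0.0029 -1.      0.0031  0.0649]
 [ 0.      0.      0.      1.    ]] [ 1.73 -2.61  9.42] [-0.0013  0.0002 -0.0014 -0.0002  0.0015 -0.0011]
```

Force is now 9 N: the crest here stands about 1 mm above where I touched at the rounded start. I ease off in small steps while staying in contact.

Emit:
{"method": "arm_command", "body": {"motion": [{"gripper": 0,"offset": [-0.5,-0.2,0],"rot": [0,0,0]},{"gripper": 0,"offset": [-1,-0.4,0],"rot": [0,0,0]}]}}

```text
time_s: 8.6
position: [0.5813, -0.1093, 0.0651]
tool_rot: [0.571, -0.57, 0.417, -0.419]
wrist_force: [0.6, -2.7, 5.1]
finger_gap: 0.0005
```

Run:
```python
from h import *
s=arm.read_state(); print(pose(s).round(4),s["wrist_force"].round(2),s["joint_velocities"].round(4))
```

```text
[[ 0.3013  0.0035  0.9535  0.5813]
 [-0.9535 -0.0016  0.3013 -0.1093]
 [ 0.0026 -1.      0.0028  0.0651]
 [ 0.      0.      0.      1.    ]] [ 0.63 -2.67  5.15] [ 0.0084 -0.0012  0.0092  0.0017  0.0004  0.0072]
```

Emit:
{"method": "arm_command", "body": {"motion": [{"gripper": 0,"offset": [-1,-0.1,0],"rot": [0,0,0]},{"gripper": 0,"offset": [-3,-0.1,0],"rot": [0,0,0]},{"gripper": 0,"offset": [-5,-0.1,0],"rot": [0,0,0]},{"gripper": 0,"offset": [-7,-0.1,0],"rot": [0,0,0]},{"gripper": 0,"offset": [-9,-0.1,0],"rot": [0,0,0]},{"gripper": 0,"offset": [-11,-0.1,0],"rot": [0,0,0]},{"gripper": 0,"offset": [-13,-0.1,0],"rot": [0,0,0]},{"gripper": 0,"offset": [-15,-0.1,0],"rot": [0,0,0]}]}}

```text
time_s: 9.4
position: [0.5765, -0.0949, 0.065]
tool_rot: [0.571, -0.57, 0.417, -0.419]
wrist_force: [0.6, -2.9, 7.8]
finger_gap: 0.0002
```

Run:
```python
from h import *
s=arm.read_state(); T=pose(s); print(T.round(4),s["wrist_force"].round(2))
im=imaging.get_image("side"); sc=imaging.get_image("scene"); 
a=cv2.imread("pics/side0.png")
f=lambda a,b:cv2.resize(a[b[1]:b[3],b[0]:b[2]],None,fx=4,fy=4,interpolation=cv2.INTER_CUBIC)
b=(270,155,370,285); cv2.imwrite("pics/cmp.png",np.hstack([f(a,b),f(im[:,:,::-1],b)]))
```

```text
[[ 0.3014  0.0029  0.9535  0.5765]
 [-0.9535 -0.0016  0.3014 -0.0949]
 [ 0.0023 -1.      0.0023  0.065 ]
 [ 0.      0.      0.      1.    ]] [ 0.57 -2.94  7.76]
```

View pics/cmp.png

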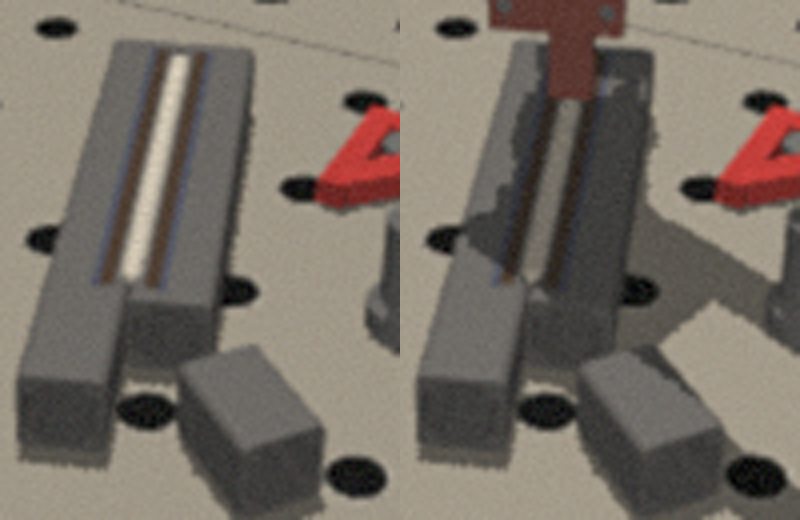

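The tubes have not moved, and the fingertips are centred on the bead (column 572 for both). I raise 0.3 mm to lighten the force and go on.

Emit:
{"method": "arm_command", "body": {"motion": [{"gripper": 0,"offset": [-1,-0.2,0],"rot": [0,0,0]},{"gripper": 0,"offset": [-3,-0.3,0],"rot": [0,0,0]},{"gripper": 0,"offset": [-5,-0.3,0],"rot": [0,0,0]},{"gripper": 0,"offset": [-7,-0.3,0],"rot": [0,0,0]},{"gripper": 0,"offset": [-9,-0.3,0],"rot": [0,0,0]},{"gripper": 0,"offset": [-11,-0.3,0],"rot": [0,0,0]},{"gripper": 0,"offset": [-13,-0.3,0],"rot": [0,0,0]},{"gripper": 0,"offset": [-15,-0.3,0],"rot": [0,0,0]}]}}

```text
time_s: 10.3
position: [0.5714, -0.0802, 0.065]
tool_rot: [0.57, -0.57, 0.417, -0.419]
wrist_force: [0.7, -2.7, 6.2]
finger_gap: 0.0004
```

Emit:
{"method": "arm_command", "body": {"motion": [{"gripper": 0,"offset": [-2,-0.1,0],"rot": [0,0,0]},{"gripper": 0,"offset": [-4,-0.2,0],"rot": [0,0,0]},{"gripper": 0,"offset": [-6,-0.2,0],"rot": [0,0,0]},{"gripper": 0,"offset": [-8,-0.2,0],"rot": [0,0,0]},{"gripper": 0,"offset": [-10,-0.2,0],"rot": [0,0,0]},{"gripper": 0,"offset": [-12,-0.2,0],"rot": [0,0,0]},{"gripper": 0,"offset": [-14,-0.2,0],"rot": [0,0,0]},{"gripper": 0,"offset": [-16,-0.2,0],"rot": [0,0,0]},{"gripper": 0,"offset": [-18,-0.2,0],"rot": [0,0,0]},{"gripper": 0,"offset": [-20,-0.2,0],"rot": [0,0,0]}]}}

```text
time_s: 11.3
position: [0.565, -0.0609, 0.0651]
tool_rot: [0.57, -0.57, 0.418, -0.418]
wrist_force: [1.1, -2.5, 5.8]
finger_gap: 0.0005
```

Emit:
{"method": "arm_command", "body": {"motion": [{"gripper": 0,"offset": [-2,-0.1,0],"rot": [0,0,0]},{"gripper": 0,"offset": [-4,-0.15,0],"rot": [0,0,0]},{"gripper": 0,"offset": [-6,-0.15,0],"rot": [0,0,0]},{"gripper": 0,"offset": [-8,-0.15,0],"rot": [0,0,0]},{"gripper": 0,"offset": [-10,-0.15,0],"rot": [0,0,0]},{"gripper": 0,"offset": [-12,-0.15,0],"rot": [0,0,0]},{"gripper": 0,"offset": [-14,-0.15,0],"rot": [0,0,0]},{"gripper": 0,"offset": [-16,-0.15,0],"rot": [0,0,0]},{"gripper": 0,"offset": [-18,-0.15,0],"rot": [0,0,0]},{"gripper": 0,"offset": [-20,-0.15,0],"rot": [0,0,0]}]}}

```text
time_s: 12.3
position: [0.5587, -0.0416, 0.0651]
tool_rot: [0.57, -0.57, 0.418, -0.418]
wrist_force: [-0.0, -3.0, 5.0]
finger_gap: 0.0004
```

Emit:
{"method": "arm_command", "body": {"motion": [{"gripper": 0,"offset": [-2,-0.05,0],"rot": [0,0,0]},{"gripper": 0,"offset": [-4,-0.05,0],"rot": [0,0,0]},{"gripper": 0,"offset": [-6,-0.05,0],"rot": [0,0,0]},{"gripper": 0,"offset": [-8,-0.05,0],"rot": [0,0,0]},{"gripper": 0,"offset": [-10,-0.05,0],"rot": [0,0,0]},{"gripper": 0,"offset": [-12,-0.05,0],"rot": [0,0,0]},{"gripper": 0,"offset": [-14,-0.05,0],"rot": [0,0,0]},{"gripper": 0,"offset": [-16,-0.05,0],"rot": [0,0,0]},{"gripper": 0,"offset": [-18,-0.05,0],"rot": [0,0,0]},{"gripper": 0,"offset": [-20,-0.05,0],"rot": [0,0,0]}]}}

```text
time_s: 13.3
position: [0.5526, -0.0225, 0.0651]
tool_rot: [0.57, -0.57, 0.418, -0.418]
wrist_force: [1.0, -3.4, 5.0]
finger_gap: 0.0003
```

Emit:
{"method": "arm_command", "body": {"motion": [{"gripper": 0,"offset": [-2,-0.05,0],"rot": [0,0,0]},{"gripper": 0,"offset": [-4,-0.05,0],"rot": [0,0,0]},{"gripper": 0,"offset": [-6,-0.05,0],"rot": [0,0,0]},{"gripper": 0,"offset": [-8,-0.05,0],"rot": [0,0,0]},{"gripper": 0,"offset": [-10,-0.05,0],"rot": [0,0,0]},{"gripper": 0,"offset": [-12,-0.05,0],"rot": [0,0,0]},{"gripper": 0,"offset": [-14,-0.05,0],"rot": [0,0,0]},{"gripper": 0,"offset": [-16,-0.05,0],"rot": [0,0,0]},{"gripper": 0,"offset": [-18,-0.05,0],"rot": [0,0,0]},{"gripper": 0,"offset": [-20,-0.05,0],"rot": [0,0,0]}]}}

```text
time_s: 14.3
position: [0.5464, -0.0034, 0.0651]
tool_rot: [-0.57, 0.57, -0.418, 0.418]
wrist_force: [0.4, -2.0, 4.7]
finger_gap: 0.0005
```

Run:
```python
from h import *
s=arm.read_state(); T=pose(s); print(T.round(4),s["wrist_force"].round(2))
im=imaging.get_image("wrist"); sd=imaging.get_image("side")
f=lambda a,b,k:cv2.resize(a[b[1]:b[3],b[0]:b[2]],None,fx=k,fy=k,interpolation=cv2.INTER_CUBIC)
cv2.imwrite("pics/mid.png",np.hstack([f(im,(200,180,360,290),400/110)[:,:560],f(sd,(280,165,340,285),400/120)])[:,:,::-1])
```

```text
[[ 3.013e-01  0.000e+00  9.535e-01  5.464e-01]
 [-9.535e-01 -1.000e-04  3.013e-01 -3.400e-03]
 [ 1.000e-04 -1.000e+00 -0.000e+00  6.510e-02]
 [ 0.000e+00  0.000e+00  0.000e+00  1.000e+00]] [ 0.37 -1.99  4.74]
```

View pics/mid.png

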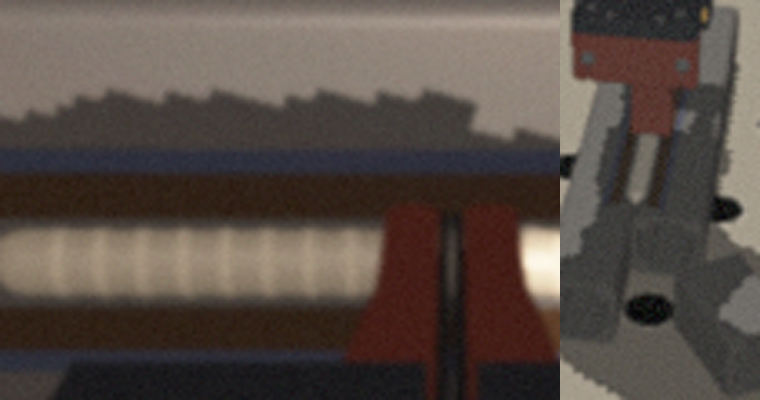

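The bead's rounded end is at the left edge of the wrist crop (about pixel column 200), the fingertip split at column 451 and the bead's edges at rows 225 and 302.

Run:
```python
from h import *
s=arm.read_state(); T=pose(s); Ti=np.linalg.inv(T); zt=.043; k=400/110
def tool(px,z): return (1000*(Ti[:3,:3]@cast("wrist",[(px[0]/k+200,px[1]/k+180)],z,T)[0]+Ti[:3,3])).round(2)
print("tip",tool((451,207),zt),"bead end",tool((-2,262),.041),"edges",tool((200,225),.04),tool((200,302),.04))
g=cv2.cvtColor(cv2.imread("pics/mid.png"),cv2.COLOR_BGR2GRAY); print(g[262,0:40:3])
im=imaging.get_image("wrist"); print(cv2.cvtColor(im,cv2.COLOR_RGB2GRAY)[252,190:215])
```

```text
tip [ 1.59 22.06 11.27] bead end [-64.13  24.09   1.93] edges [-34.72  25.07   7.29] [-35.4   25.08  -4.91]
[124 126 131 132 130 134 135 136 137 136 138 134 137 140]
[ 58  55  55  51  57  58  60  71  86 109 120 123 129 130 133 135 137 137
 135 135 137 132 136 137 142]
```

The measurements agree: about 66–67 mm to bead_end, and lateral error about 0. I go on 56 mm.

Emit:
{"method": "arm_command", "body": {"motion": [{"gripper": 0,"offset": [-2,0,0],"rot": [0,0,0]},{"gripper": 0,"offset": [-4,0,0],"rot": [0,0,0]},{"gripper": 0,"offset": [-6,0,0],"rot": [0,0,0]},{"gripper": 0,"offset": [-8,0,0],"rot": [0,0,0]},{"gripper": 0,"offset": [-10,0,0],"rot": [0,0,0]},{"gripper": 0,"offset": [-12,0,0],"rot": [0,0,0]},{"gripper": 0,"offset": [-14,0,0],"rot": [0,0,0]},{"gripper": 0,"offset": [-16,0,0],"rot": [0,0,0]},{"gripper": 0,"offset": [-18,0,0],"rot": [0,0,0]},{"gripper": 0,"offset": [-20,0,0],"rot": [0,0,0]},{"gripper": 0,"offset": [-22,0,0],"rot": [0,0,0]},{"gripper": 0,"offset": [-24,0,0],"rot": [0,0,0]},{"gripper": 0,"offset": [-26,0,0],"rot": [0,0,0]},{"gripper": 0,"offset": [-28,0,0],"rot": [0,0,0]}]}}

```text
time_s: 15.85
position: [0.538, 0.0233, 0.0651]
tool_rot: [-0.57, 0.57, -0.418, 0.418]
wrist_force: [0.8, -2.8, 4.5]
finger_gap: 0.0002
```

Emit:
{"method": "arm_command", "body": {"motion": [{"gripper": 0,"offset": [-2,0,0],"rot": [0,0,0]},{"gripper": 0,"offset": [-4,0,0],"rot": [0,0,0]},{"gripper": 0,"offset": [-6,0,0],"rot": [0,0,0]},{"gripper": 0,"offset": [-8,0,0],"rot": [0,0,0]},{"gripper": 0,"offset": [-10,0,0],"rot": [0,0,0]},{"gripper": 0,"offset": [-12,0,0],"rot": [0,0,0]},{"gripper": 0,"offset": [-14,0,0],"rot": [0,0,0]},{"gripper": 0,"offset": [-16,0,0],"rot": [0,0,0]},{"gripper": 0,"offset": [-18,0,0],"rot": [0,0,0]},{"gripper": 0,"offset": [-20,0,0],"rot": [0,0,0]},{"gripper": 0,"offset": [-22,0,0],"rot": [0,0,0]},{"gripper": 0,"offset": [-24,0,0],"rot": [0,0,0]},{"gripper": 0,"offset": [-26,0,0],"rot": [0,0,0]},{"gripper": 0,"offset": [-28,0,0],"rot": [0,0,0]}]}}

```text
time_s: 17.25
position: [0.5295, 0.05, 0.065]
tool_rot: [-0.57, 0.57, -0.418, 0.418]
wrist_force: [0.9, -2.0, 5.3]
finger_gap: 0.0004
```

Emit:
{"method": "arm_command", "body": {"motion": [{"gripper": 0,"offset": [-1.5,0,0],"rot": [0,0,0]},{"gripper": 0,"offset": [-3,0,0],"rot": [0,0,0]},{"gripper": 0,"offset": [-4,0,0],"rot": [0,0,0]},{"gripper": 0,"offset": [-5,0,0],"rot": [0,0,0]}]}}

```text
time_s: 17.65
position: [0.5279, 0.0547, 0.065]
tool_rot: [-0.57, 0.57, -0.418, 0.418]
wrist_force: [0.8, -3.6, 5.0]
finger_gap: 0.0005
```

Run:
```python
from h import *
s=arm.read_state(); T=pose(s); print(T.round(4),s["wrist_force"].round(2))
im=imaging.get_image("wrist"); sc=imaging.get_image("scene")
f=lambda a,b,k:cv2.resize(a[b[1]:b[3],b[0]:b[2]],None,fx=k,fy=k,interpolation=cv2.INTER_CUBIC)
cv2.imwrite("pics/end.png",np.hstack([f(im,(270,200,370,300),4),f(sc,(290,155,390,255),4)])[:,:,::-1])
```

```text
[[ 3.014e-01 -3.000e-04  9.535e-01  5.279e-01]
 [-9.535e-01 -1.000e-04  3.014e-01  5.470e-02]
 [ 0.000e+00 -1.000e+00 -3.000e-04  6.500e-02]
 [ 0.000e+00  0.000e+00  0.000e+00  1.000e+00]] [ 0.82 -3.59  4.97]
```

View pics/end.png

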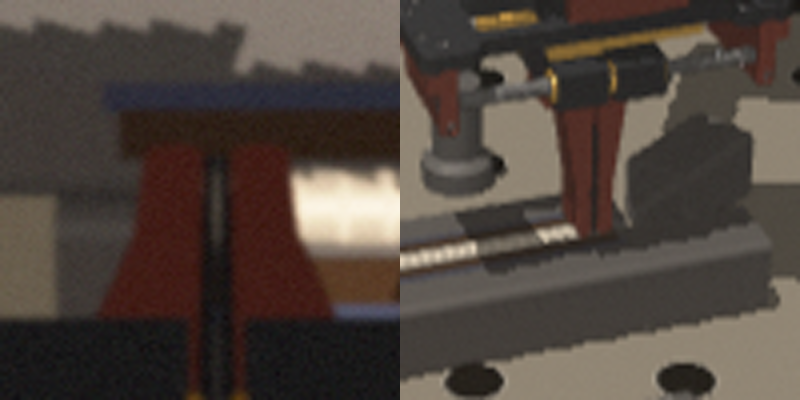

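The fingertips are about 6–8 mm short of bead_end (odometry 6.6, tube end 6.3, heat tint 8). I go 5 mm more and then hold.

Emit:
{"method": "arm_command", "body": {"motion": [{"gripper": 0,"offset": [-1,0,0],"rot": [0,0,0]},{"gripper": 0,"offset": [-2,0,0],"rot": [0,0,0]},{"gripper": 0,"offset": [-3,0,0],"rot": [0,0,0]},{"gripper": 0,"offset": [-4,0,0],"rot": [0,0,0]},{"gripper": 0,"offset": [-5,0,0],"rot": [0,0,0]},{"gripper": 0,"offset": [-5,0,0],"rot": [0,0,0]}]}}

```text
time_s: 18.35
position: [0.5259, 0.0598, 0.0647]
tool_rot: [-0.57, 0.57, -0.418, 0.417]
wrist_force: [-0.1, 0.2, 1.5]
finger_gap: 0.0005
```

Emit:
{"method": "arm_command", "body": {"motion": [{"gripper": 0,"offset": [0,0,0],"rot": [0,0,0]},{"gripper": 0,"offset": [0,0,0],"rot": [0,0,0]},{"gripper": 0,"offset": [0,0,0],"rot": [0,0,0]},{"gripper": 0,"offset": [0,0,0],"rot": [0,0,0]},{"gripper": 0,"offset": [0,0,0],"rot": [0,0,0]},{"gripper": 0,"offset": [0,0,0],"rot": [0,0,0]},{"gripper": 0,"offset": [0,0,0],"rot": [0,0,0]},{"gripper": 0,"offset": [0,0,0],"rot": [0,0,0]}]}}

```text
time_s: 19.15
position: [0.5266, 0.0595, 0.065]
tool_rot: [0.57, -0.57, 0.418, -0.418]
wrist_force: [-0.3, -0.2, 0.6]
finger_gap: 0.0004
```

Force eased to about 0.6 N on the rounded end, so I press on slightly.

Emit:
{"method": "arm_command", "body": {"motion": [{"gripper": 0,"offset": [0,0.3,0],"rot": [0,0,0]},{"gripper": 0,"offset": [0,0.6,0],"rot": [0,0,0]},{"gripper": 0,"offset": [0,0.6,0],"rot": [0,0,0]},{"gripper": 0,"offset": [0,0.6,0],"rot": [0,0,0]},{"gripper": 0,"offset": [0,0.6,0],"rot": [0,0,0]},{"gripper": 0,"offset": [0,0.6,0],"rot": [0,0,0]}]}}

```text
time_s: 19.75
position: [0.5266, 0.0595, 0.0645]
tool_rot: [0.57, -0.57, 0.418, -0.418]
wrist_force: [-1.4, -0.1, 2.1]
finger_gap: 0.0005
```

Emit:
{"method": "arm_command", "body": {"motion": [{"gripper": 0,"offset": [0,0.3,0],"rot": [0,0,0]},{"gripper": 0,"offset": [0,0.5,0],"rot": [0,0,0]},{"gripper": 0,"offset": [0,0.5,0],"rot": [0,0,0]},{"gripper": 0,"offset": [0,0.5,0],"rot": [0,0,0]},{"gripper": 0,"offset": [0,0.5,0],"rot": [0,0,0]},{"gripper": 0,"offset": [0,0.5,0],"rot": [0,0,0]},{"gripper": 0,"offset": [0,0.5,0],"rot": [0,0,0]},{"gripper": 0,"offset": [0,0.5,0],"rot": [0,0,0]}]}}

```text
time_s: 20.55
position: [0.5268, 0.0594, 0.0641]
tool_rot: [0.57, -0.57, 0.418, -0.418]
wrist_force: [-1.1, 0.4, 5.4]
finger_gap: 0.0002
```

Run:
```python
from h import *
s=arm.read_state(); T=pose(s); print(T.round(4),s["wrist_force"].round(2),s["time_s"])
im=imaging.get_image("wrist"); sd=imaging.get_image("side"); sc=imaging.get_image("scene")
f=lambda a,b,k:cv2.resize(a[b[1]:b[3],b[0]:b[2]],None,fx=k,fy=k,interpolation=cv2.INTER_CUBIC)
cv2.imwrite("pics/fin.png",np.vstack([np.hstack([f(im,(270,200,370,275),4),f(sc,(300,185,400,260),4)]),np.hstack([f(sc,(200,150,400,300),2),f(sd,(220,150,420,300),2)])])[:,:,::-1])
```

```text
[[ 3.012e-01  3.000e-04  9.536e-01  5.268e-01]
 [-9.536e-01  1.000e-04  3.012e-01  5.940e-02]
 [ 0.000e+00 -1.000e+00  3.000e-04  6.410e-02]
 [ 0.000e+00  0.000e+00  0.000e+00  1.000e+00]] [-1.07  0.45  5.42] 20.55
```

View pics/fin.png

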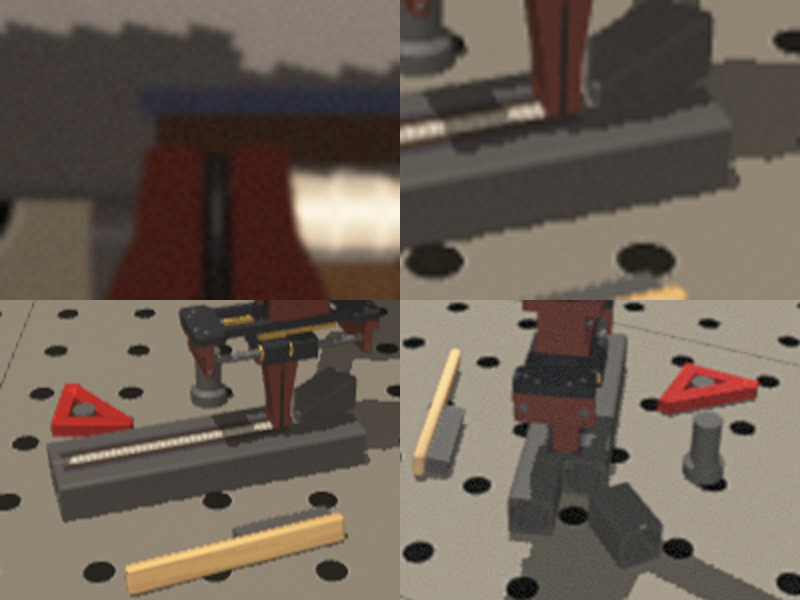

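The fingertips rest about 1.7 mm inside bead_end (tube end at column 90, split at column 217). The tubes and bystanders are in place. I ease the force slightly and let it settle.

Emit:
{"method": "arm_command", "body": {"motion": [{"gripper": 0,"offset": [0,-0.2,0],"rot": [0,0,0]},{"gripper": 0,"offset": [0,-0.2,0],"rot": [0,0,0]},{"gripper": 0,"offset": [0,-0.2,0],"rot": [0,0,0]},{"gripper": 0,"offset": [0,-0.2,0],"rot": [0,0,0]},{"gripper": 0,"offset": [0,-0.2,0],"rot": [0,0,0]},{"gripper": 0,"offset": [0,-0.2,0],"rot": [0,0,0]},{"gripper": 0,"offset": [0,-0.2,0],"rot": [0,0,0]},{"gripper": 0,"offset": [0,-0.2,0],"rot": [0,0,0]},{"gripper": 0,"offset": [0,-0.2,0],"rot": [0,0,0]},{"gripper": 0,"offset": [0,-0.2,0],"rot": [0,0,0]}]}}

```text
time_s: 21.7
position: [0.5266, 0.0594, 0.0641]
tool_rot: [0.57, -0.57, 0.418, -0.418]
wrist_force: [-0.5, 0.5, 5.1]
finger_gap: 0.0002
```

Emit:
{"method": "arm_command", "body": {"motion": [{"gripper": 0,"offset": [0,0,0],"rot": [0,0,0]},{"gripper": 0,"offset": [0,0,0],"rot": [0,0,0]},{"gripper": 0,"offset": [0,0,0],"rot": [0,0,0]},{"gripper": 0,"offset": [0,0,0],"rot": [0,0,0]},{"gripper": 0,"offset": [0,0,0],"rot": [0,0,0]}]}}

```text
time_s: 22.2
position: [0.5266, 0.0595, 0.0641]
tool_rot: [0.57, -0.57, 0.418, -0.418]
wrist_force: [-1.2, -0.4, 4.1]
finger_gap: 0.0008
```

Stable at about 4–5 N, so I hand in.

```bash
python3 -c "
from plant import order, arm
print(order.hand_in()); s=arm.read_state(); print(s['time_s'],s['position'],s['wrist_force'])"
```

```text
the job is handed in; nothing more can be done
None
the job is handed in; nothing more can be done
```

I ran the closed fingertips along the weld bead from the flush end to the stepped end in one pass and handed the job in at about 22 s. The arm is holding there, about 2 mm inside the bead's end by wrist camera and odometry.

- **Force:** it mostly read 4.5–8 N while sliding, with a peak of about 9.4 N some 30 mm in. I eased off straight away. The last reading in the final hold was 4.1 N, settling from 5.1 N.
- **Weakest points:** contact was light at both rounded ends. At the stepped end the reading fell to about 0.6 N for under a second, close to sensor noise, before I pressed on again. I believe the tips stayed in contact there, but the force reading alone does not prove it.
- **Position:** the fixed cameras and the wrist camera disagreed by about 5 mm along the bead. I corrected the wrist camera by where it saw the fingertips (about 1.6 mm off). The remaining checks of distance to the bead's end agreed within 2 mm, and mid-pass the tips were centred on the bead.
- **Surroundings:** in the last pictures the tubes, magnet, offcut, brush and bolt look unmoved, by eye.

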